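# Hold the salt box open for refilling

## Robot

A 7-joint arm with a two-finger parallel gripper is mounted at the origin on a cart in front of the work surface, level with it; the furniture and walls round the work are solid. World frame = base frame: x ahead of the robot, y to its left, z up, the work surface at z = 0. Lengths are in m, angles in rad, forces in N, time in s.
With the tool pointing down it reaches from about 0.4 to 0.85 m from the base axis. Payload 10.4 kg.
Tool frame: the origin (TCP) lies midway between the tips of the shut fingers; the grasp point (between the pads) lies 19 mm behind it; z points along the fingers, y is the line along which they close (so a half turn about z gives the same grasp; the last joint's range is limited). The gripper opens to 87 mm and grips with 3 to 60 N. Pads are 19 mm wide; open, the fingers measure 117 mm over their backs; the gripper's body (75 mm by 190 mm) begins 51 mm behind the grasp point.
Start: joints at [1.255, 0.332, -0.065, 1.46, 0.022, 1.35, -0.088], TCP at [0.18, -0.598, 0.223] pointing down, gripper open.
Joint ranges: [-2.6, 2.6], [-0.5, 2.12], [-1.47, 1.34], [0.16, 2.42], [-1.27, 4.41], [0.06, 2.06], [-2.6, 2.6]. Speed limits (rad/s): [2.22, 2.22, 2.79, 2.79, 3.14, 3.14, 3.14].

## Interface

Orientations are given as a unit quaternion [x, y, z, w].
In Python, from bench import r gives the robot as it stands.
- The arm moves only by the tool apply_moves, never from a script. Its argument "steps" is a list of rows, each a list of 7 numbers: the turn, a rotation vector about the tool's x, y, z in rad, then the shift along the tool's x, y, z in mm, then the opening, from -1 (shut) to 1 (fully open). In form: [[ax, ay, az, x, y, z, claw], ...]. A call has 1 to 20 rows; each row is the pose to reach, as a shift and turn from the pose commanded when the call began, along the tool's axes at that moment; what a row does not reach only later rows make up. A row lasts 1/12 s, in which the tool goes at most 41.7 mm and 7.16 degrees, less where a joint would pass 70% of its speed; a pose out of reach is approached as far as the arm can. A call with a gripper value outside its range is refused whole. The fingers move at their own pace and stop on an object; "force" is the grip in N (left out, the last holds). Time passes only in rows, so rows that repeat a pose let the fingers close. It gives the time, the measured TCP pose, the force, the opening and the grip force at its end, in the units of the state.
- r.read_state(): the state, without advancing time (a new reading comes with each control period).
- r.camera(name): name is "scene" or "top"; returns a dict with "pixels" (420x560x3 uint8, red, green, blue), "z_map" (420x560 float32, m along the optical axis (not along the pixel's ray), 0 where there is no reading), "fovy" (degrees; the focal length in pixels is half the picture's height over the tangent of half this angle, whatever the lens; pixels are square), "cx", "cy" (the principal point, pixels), "position" and "orientation" of the camera in the world. Camera axes: x right, y down, z forward; pixel columns grow to the right and rows downward; lengths in m; the calibration is good to about 2 mm. A picture is of the moment at which its call begins.
- r.close_job(): hands the job in; it is judged then, once.
The state is a dict: "time": time; "joint_positions": joint angles; "joint_vel": joint speeds; "joint_torque": joint torques, N m; "ee_pos": TCP position; "eef_rot": TCP orientation; "ft_force": force on the tool from outside, world axes, zero at the start; "torque": the same for the moment, N m; "width": finger opening in m; "grip_force": force on a finger pad.
Only numpy, scipy, OpenCV 4.12 (cv2) and the standard library are available. Lean on these libraries where they do the work, as an engineer would, in place of code of your own. Each camera call takes 0.05 s, during which the arm holds its last target. There are 200 camera calls.

## Task

I need both hands to refill the salt: first stand the glass salt shaker upright in the steel ring of its holder, right down on the holder's floor, and let go of it. Then lift the lid of the wooden salt box to 60 degrees from closed and keep holding it there, because it falls shut by itself: finish while still holding the lid. Leave the other things where they are and do not knock the shaker over.

Things in the scene. Friction and masses are not known exactly. Their poses are not given: they have to be found in the camera images.
- shaker: Loose salt shaker of clear glass with a domed steel cap, round, 42 mm in diameter, 80 mm high, 0.11 to 0.20 kg, standing on the worktop. Origin at the centre of its underside, z up along its axis.
- ring_holder: Shaker holder fixed to the worktop, standing on one side of the salt box (left or right, the shaker on the other): a round wooden foot 80 mm in diameter and 10 mm high with an upright steel ring on it, 58 mm outside, bore 48 mm, rim 40 mm above the worktop, open at the top. Origin at the centre of its underside, z up.
- ring_seat (a point): Centre of the floor inside the ring, 10 mm above the worktop and 30 mm below the ring's rim: the centre of the shaker's underside belongs here.
- salt_box: Open-topped box of light wood, fixed to the worktop, 130 mm deep (its x) by 170 mm wide (its y), 75 mm high, covered by the lid. Origin at the centre of its underside; its x axis points from the front (the robot's side, where the handle is) to the hinge side, z up.
- hinge (a point): Middle of the lid's hinge line, on the far upper edge of the salt box, 65 mm along the box's x from its centre, 79 mm above the worktop; the hinge line runs along the box's y.
- handle (a point): Middle of the lid's handle bar: a straight round steel bar 10 mm thick along the box's y, straight for 104 mm, in the plane of the lid, carried by an arm at each end. With the lid shut it is 79 mm above the worktop. It lies 178 mm from the hinge line and 48 mm ahead of the lid's front edge (clear gap of 43 mm between bar and lid, open above and below). It moves with the lid.
- lid (a joint): Angle of the salt box's lid in rad: 0 shut, growing as the handle side rises, stop at 1.35; 60 degrees is 1.047. The lid is a light wooden board 130 x 170 x 8 mm, 0.18 to 0.29 kg, hinged on the far upper edge of the box; its weight and a weak spring shut it from any angle (1 to 2.5 N at the handle hold it).
- pepper_mill: Bystander, loose: turned wooden pepper mill, 46 mm in diameter, 127 mm high. Origin at the centre of its underside.
- vinegar: Bystander, loose: small vinegar bottle, 51 mm in diameter, 168 mm high. Origin at the centre of its underside.
- jar_low: Bystander, loose: low jar with a black lid, 95 mm in diameter, 60 mm high. Origin at the centre of its underside.
- small_cup: Bystander, loose: small white cup, 64 mm in diameter, 36 mm high. Origin at the centre of its underside.
- teaspoon: Bystander, loose: steel teaspoon, 132 x 26 x 9 mm, lying flat. Origin at the centre of its underside.
Things that resemble listed ones, but are neither listed nor needed, are in the scene too. Of the things like the shaker, leave any that is turquoise; of the rest the smaller one is meant.

How it is judged:
By the outcome, as a careful person would: the job done as asked, in the order asked, and still so for the second after the job is handed in, while the arm keeps its last pose, push and grip.
It also fails if it takes over 56 s, if anything falls off the work surface, if the arm or the gripper's body presses on something with over 40 N, if the wrist force passes 120 N, or if a joint passes its speed limit or range.

## Working session

There is one attempt and no reset: what is moved stays moved. The work goes in short steps, Python scripts to look and compute and a tool call to move; the robot and the scene stay as the last step left them, time stands still between calls to the robot, and variables do not carry over. Pictures are saved under pics/ and viewed, at most 10 in all, crops included, and the job is handed in when it is done.

Besides the shell and the picture viewer there is one more tool, called as a command line: name --pt "numbers of a row" for each row, then --argument value for the rest. apply_moves: Moves the arm, as the interface text tells. Its arguments: {"type":"object","properties":{"steps":{"type":"array","items":{"type":"array","items":{"type":"number"}}},"force":{"type":"number"}},"required":["steps"]}

```bash
mkdir -p pics; cat > h.py <<'E'
import numpy as np, cv2
from scipy.spatial.transform import Rotation as R
from bench import r
def cloud(c):
    h,w=c["z_map"].shape; f=h/2/np.tan(np.radians(c["fovy"])/2)
    u,v=np.meshgrid(np.arange(w),np.arange(h)); z=c["z_map"]
    p=np.stack([(u-c["cx"])/f*z,(v-c["cy"])/f*z,z],-1)
    P=R.from_quat(c["orientation"]).apply(p.reshape(-1,3)).reshape(h,w,3)+np.array(c["position"])
    P[z==0]=np.nan
    return P
def save(c,n): cv2.imwrite("pics/"+n+".png",c["pixels"][:,:,::-1])
E
python3 - <<'E'
from h import *
for n in("scene","top"):
    c=r.camera(n); save(c,n+"0"); np.save(n+"0.npy",cloud(c)); print(n,c["position"],c["orientation"],c["fovy"])
s=r.read_state(); print(s)
E
```

```text
scene [-0.08962031  0.58646348  0.86789496] [-0.35325401  0.84734334 -0.37000922  0.14252734] 56.1247699321156
top [ 0.32854744 -0.00866817  1.19539276] [ 0.71360132 -0.69741028  0.04222041 -0.05108331] 51.69664114849115
{'time': 0.1, 'joint_positions': array([ 1.25542296,  0.33283021, -0.06468411,  1.46086444,  0.02159931,
        1.3499045 , -0.08848396]), 'joint_vel': array([ 0.0023714 , -0.00135839,  0.00102536, -0.00174249, -0.00033916,
       -0.0012199 ,  0.00055642]), 'joint_torque': array([ 6.95040562e-04, -6.24547434e+01,  2.41072843e-02, -3.90720499e+01,
       -6.14664867e-02,  3.65584984e-02,  2.35374063e-05]), 'ee_pos': array([ 0.18026582, -0.59807041,  0.22181662]), 'eef_rot': array([ 9.89302901e-01,  1.45874400e-01, -1.27084138e-04, -6.43178824e-04]), 'ft_force': array([ 0.23085834,  0.46439652, -0.11859645]), 'torque': array([ 0.02213658,  0.01432946, -0.00468737]), 'grip_force': 0.0, 'width': 0.08721246987096377}
```

View pics/scene0.png

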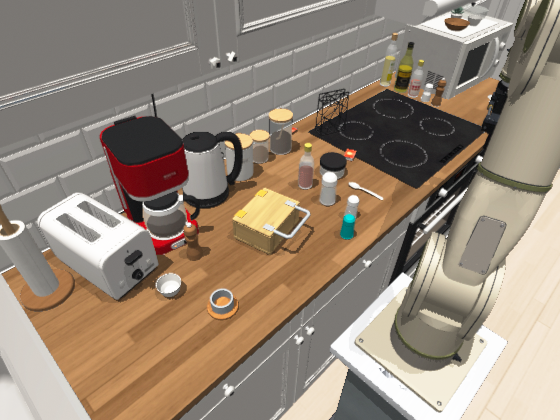

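View pics/top0.png

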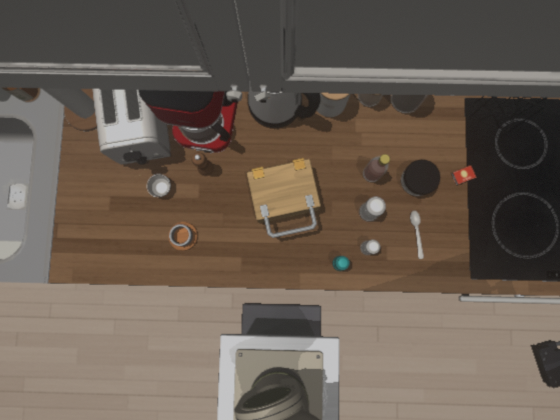

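The scene view shows the box at about (268,218), the holder at (221,302), the turquoise shaker at (348,225), the small glass shaker at (352,206) and a larger glass one at (328,188). In the top view these are at (283,190), (181,236), (342,264), (372,247) and (375,208). The target is the small one.

```bash
python3 - <<'E'
from h import *
T=np.load("top0.npy");S=np.load("scene0.npy")
np.set_printoptions(precision=3,suppress=True)
for n,(u,v),P,k in [("small",(372,247),T,4),("big",(375,207),T,4),("turq",(342,264),T,4),("holderfloor",(181,236),T,3),("lid",(285,190),T,10),("small s",(352,201),S,2),("big s",(329,178),S,2),("table",(230,270),T,4)]:
    q=P[v-k:v+k+1,u-k:u+k+1].reshape(-1,3); print(n,np.nanmedian(q,0),np.isnan(q[:,0]).mean())
# blob of each by height in world windows (both clouds)
A=np.concatenate([T.reshape(-1,3),S.reshape(-1,3)]);
for nm,P in(("T",T),("S",S)):
    def win(u,v,hw,z0,z1):
        c=np.nanmedian(T[v-3:v+4,u-3:u+4].reshape(-1,3),0)
        q=P.reshape(-1,3); m=(abs(q[:,0]-c[0])<hw)&(abs(q[:,1]-c[1])<hw)&(q[:,2]>z0)&(q[:,2]<z1); q=q[m]
        return q
    for lab,u,v,z0,z1 in(("small",372,247,.05,.15),("small lo",372,247,.01,.055),("big",375,207,.05,.2),("turq",342,264,.05,.15)):
        q=win(u,v,.04,z0,z1)
        if len(q): print(nm,lab,len(q),np.percentile(q,[1,99],0).round(3).tolist(),q.mean(0))
    q=win(181,236,.05,.03,.048)
    if len(q)>5:
        a=np.c_[2*q[:,:2],np.ones(len(q))]; s=np.linalg.lstsq(a,(q[:,:2]**2).sum(1),rcond=None)[0]
        print(nm,"ring",len(q),s[:2],np.sqrt(s[2]+s[0]**2+s[1]**2),np.percentile(q,[1,99],0).round(3).tolist())
    q=P.reshape(-1,3); c=np.nanmedian(T[180:200,275:295].reshape(-1,3),0)
    q=q[(abs(q[:,:2]-c[:2]).max(1)<.25)&(q[:,2]>.074)&(q[:,2]<.09)]
    rect=cv2.minAreaRect(q[np.hypot(*(q[:,:2]-c[:2]).T)<.115][:,:2].astype(np.float32)); print(nm,"lid+",rect)
E
python3 - <<'E'
import cv2
a=cv2.imread('pics/top0.png')[140:290,140:440]; b=cv2.imread('pics/scene0.png')[140:330,180:420]
cv2.imwrite('pics/crop0.png',cv2.vconcat([cv2.resize(a,(600,300),interpolation=2),cv2.resize(b[:120],(600,300),interpolation=2)]))
E
```

```text
small [ 0.389 -0.234  0.079] 0.012345679012345678
big [ 0.489 -0.235  0.109] 0.0
turq [ 0.344 -0.157  0.08 ] 0.0
holderfloor [0.411 0.275 0.01 ] 0.0
lid [ 0.532 -0.008  0.083] 0.0022675736961451248
small s [ 0.387 -0.221  0.072] 0.0
big s [ 0.487 -0.224  0.104] 0.0
table [ 0.322  0.138 -0.   ] 0.0
T small 174 [[0.374, -0.253, 0.053], [0.408, -0.218, 0.083]] [ 0.391 -0.233  0.075]
T small lo 70 [[0.371, -0.237, 0.011], [0.408, -0.214, 0.054]] [ 0.387 -0.221  0.032]
T big 376 [[0.468, -0.26, 0.052], [0.516, -0.214, 0.113]] [ 0.489 -0.234  0.098]
T turq 163 [[0.332, -0.173, 0.059], [0.365, -0.14, 0.084]] [ 0.348 -0.156  0.077]
T ring 143 [0.412 0.272] 0.026265524750411693 [[0.385, 0.244, 0.031], [0.439, 0.3, 0.045]]
T lid+ ((0.5127948522567749, -0.006606966257095337), (0.18959109485149384, 0.16997019946575165), 13.758622169494629)
S small 118 [[0.373, -0.246, 0.051], [0.406, -0.215, 0.079]] [ 0.387 -0.226  0.068]
S small lo 114 [[0.372, -0.24, 0.012], [0.405, -0.213, 0.054]] [ 0.385 -0.222  0.035]
S big 294 [[0.467, -0.251, 0.051], [0.512, -0.211, 0.108]] [ 0.485 -0.226  0.084]
S turq 136 [[0.33, -0.167, 0.051], [0.362, -0.138, 0.078]] [ 0.344 -0.149  0.068]
S ring 178 [0.41  0.275] 0.026372253986329912 [[0.383, 0.247, 0.03], [0.438, 0.303, 0.042]]
S lid+ ((0.5121193528175354, -0.004693150520324707), (0.18853621184825897, 0.17412488162517548), 13.517996788024902)
```

View pics/crop0.png

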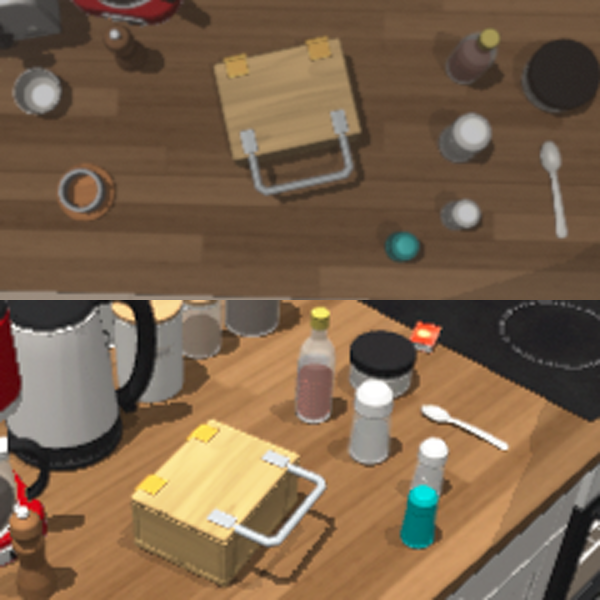

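The crop confirms it: the clear shaker at about (465,214) is smaller than the one at (470,133). It measures 80 mm high and stands at about (0.390,-0.234). The ring is at about (0.411,0.273). Next I'll fit the box and handle and write a helper for move numbers.

```bash
cat >> h.py <<'E'
def go(p,line=None):
    "tool-frame move to world TCP p with tool pointing down, closing line (tool y) at angle line deg"
    s=r.read_state(); A=R.from_quat(s["eef_rot"]); d=A.inv().apply(np.array(p)-s["ee_pos"])*1000
    if line is None: rv=np.zeros(3)
    else:
        a=np.radians(line+90); B=R.from_matrix(np.c_[[np.cos(a),np.sin(a),0],[np.sin(a),-np.cos(a),0],[0,0,-1]])
        rv=(A.inv()*B).as_rotvec()
    print("go",p,np.round(rv,3),np.round(d,1)); return rv,d
E
python3 - <<'E'
from h import *
T=np.load("top0.npy");S=np.load("scene0.npy")
for P in(T,S):
    q=P.reshape(-1,3); q=q[(q[:,2]>.07)&(q[:,2]<.092)&(abs(q[:,1])<.13)&(q[:,0]>.3)&(q[:,0]<.66)]
    u=q
    # board: lid angle by rect of points with x beyond handle zone, scanning angles
    rect=None
    for a in [None]:
        th=np.radians(13.)
        for _ in range(5):
            ex=np.array([np.cos(th),np.sin(th)]); ey=np.array([-ex[1],ex[0]])
            X=q[:,:2]@ex; Y=q[:,:2]@ey; hi=np.percentile(X,99.5)
            b=q[X>hi-.128]; rect=cv2.minAreaRect(b[:,:2].astype(np.float32))
            f=(X<hi-.165)&(abs(Y-np.median(Y))<.05)
            bar=q[f]; c=bar.mean(0); v=np.linalg.svd(bar[:,:2]-c[:2])[2][0]; v*=np.sign(v[1])
            th=np.arctan2(-v[0],v[1])
    print("angle",np.degrees(th),"hingeX",hi,"bar",c,len(bar),"rect",rect, "bardist",hi-c[:2]@ex)
go([.390,-.234,.15],60)
E
```

```text
angle 13.589972520959552 hingeX 0.5888529661874231 bar [ 0.42476698 -0.02714056  0.08292328] 150 rect ((0.5413426756858826, 0.00011327862739562988), (0.13093718886375427, 0.17049451172351837), 13.758622169494629) bardist 0.18235582912546566
angle 5.809921836192579 hingeX 0.6002708621613135 bar [0.42050428 0.00193036 0.07917566] 115 rect ((0.5378550291061401, 0.0014842748641967773), (0.13708831369876862, 0.17423252761363983), 13.43354320526123) bardist 0.18276250081488665
go [0.39, -0.234, 0.15] [-1.000e-03 -1.000e-03 -2.325e+00] [ 305.9 -287.9   72.2]
```

apply_moves --pt "0 0 -2.325 306 -288 20 0.6" --pt "0 0 -2.325 306 -288 20 0.6" --pt "0 0 -2.325 306 -288 20 0.6" --pt "0 0 -2.325 306 -288 20 0.6" --pt "0 0 -2.325 306 -288 20 0.6" --pt "0 0 -2.325 306 -288 20 0.6" --pt "0 0 -2.325 306 -288 20 0.6" --pt "0 0 -2.325 306 -288 20 0.6" --pt "0 0 -2.325 306 -288 20 0.6" --pt "0 0 -2.325 306 -288 20 0.6" --pt "0 0 -2.325 306 -288 20 0.6" --pt "0 0 -2.325 306 -288 72 0.6" --pt "0 0 -2.325 306 -288 72 0.6" --pt "0 0 -2.325 306 -288 72 0.6" --pt "0 0 -2.325 306 -288 72 0.6" --pt "0 0 -2.325 306 -288 72 0.6" --pt "0 0 -2.325 306 -288 72 0.6" --pt "0 0 -2.325 306 -288 72 0.6" --pt "0 0 -2.325 306 -288 72 0.6" --pt "0 0 -2.325 306 -288 72 0.6"

```text
time: 1.77
ee_pos: [0.3901, -0.2342, 0.1503]
eef_rot: [0.257, 0.966, 0.0, -0.0]
ft_force: [-0.1, 0.3, -0.2]
width: 0.0696
grip_force: 0.0
```

```bash
python3 - <<'E'
from h import *
s=r.read_state(); print(s["ee_pos"],s["joint_positions"].round(2),s["width"],s["ft_force"])
go([.390,-.234,.034],60)
c=r.camera("scene"); save(c,"s1"); d=r.camera("top"); save(d,"t1")
cv2.imwrite("pics/c1.png",np.hstack([cv2.resize(x["pixels"][v:v+150,u:u+130,::-1],(390,450)) for x,u,v in((c,290,130),(d,310,150))]))
E
```

```text
[ 0.39005088 -0.23424959  0.1503133 ] [ 0.94  0.04 -0.5   1.96  0.02  1.14  1.48] 0.06956034822636227 [-0.12451215  0.28863671 -0.16646948]
go [0.39, -0.234, 0.034] [-0.    -0.     0.003] [1.000e-01 2.000e-01 1.163e+02]
```

View pics/c1.png

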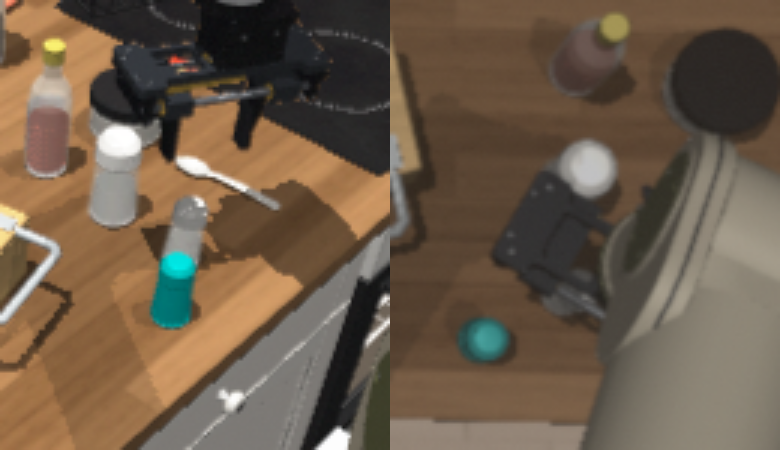

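apply_moves --pt "0 0 0 0 0 30 0.6" --pt "0 0 0 0 0 60 0.6" --pt "0 0 0 0 0 85 0.6" --pt "0 0 0 0 0 100 0.6" --pt "0 0 0 0 0 110 0.6" --pt "0 0 0 0 0 116 0.6" --pt "0 0 0 0 0 116 0.6" --pt "0 0 0 0 0 116 -0.5" --pt "0 0 0 0 0 116 -0.5" --pt "0 0 0 0 0 116 -0.5" --pt "0 0 0 0 0 116 -0.5" --pt "0 0 0 0 0 116 -0.5" --pt "0 0 0 0 0 116 -0.5" --pt "0 0 0 0 0 116 -0.5" --force 20

```text
time: 3.03
ee_pos: [0.3905, -0.2344, 0.0348]
eef_rot: [0.259, 0.966, -0.0, 0.0]
ft_force: [-0.1, 0.9, 1.9]
width: 0.036
grip_force: 19.9
```

apply_moves --pt "0 0 0 0 0 -10 -0.5" --pt "0 0 0 0 0 -30 -0.5" --pt "0 0 0 0 0 -60 -0.5" --pt "0 0 0 0 0 -95 -0.5" --pt "0 0 0 0 0 -125 -0.5" --pt "0 0 0 0 0 -140 -0.5" --pt "0 0 0 0 0 -140 -0.5"

```text
time: 3.62
ee_pos: [0.3919, -0.2352, 0.1787]
eef_rot: [0.259, 0.966, -0.001, 0.003]
ft_force: [0.6, -0.3, -1.7]
width: 0.0355
grip_force: 19.8
```

```bash
python3 - <<'E'
from h import *
s=r.read_state(); print(s["ee_pos"],s["width"],s["grip_force"])
go([.411,.273,.174]); go([.411,.273,.174],60)
E
```

```text
[ 0.39186067 -0.2351548   0.17867539] 0.03549395408889335 19.786907399256062
go [0.411, 0.273, 0.174] [0. 0. 0.] [237.6 449.6   2.9]
go [0.411, 0.273, 0.174] [-0.001  0.006 -0.   ] [237.6 449.6   2.9]
```

apply_moves --pt "0 0 0 5 10 0 -0.5" --pt "0 0 0 14 27 0 -0.5" --pt "0 0 0 28 54 0 -0.5" --pt "0 0 0 45 86 0 -0.5" --pt "0 0 0 63 120 0 -0.5" --pt "0 0 0 82 156 0 -0.5" --pt "0 0 0 101 192 0 -0.5" --pt "0 0 0 120 228 0 -0.5" --pt "0 0 0 139 264 0 -0.5" --pt "0 0 0 157 300 0 -0.5" --pt "0 0 0 175 334 0 -0.5" --pt "0 0 0 192 366 0 -0.5" --pt "0 0 0 207 395 0 -0.5" --pt "0 0 0 220 420 0 -0.5" --pt "0 0 0 229 438 0 -0.5" --pt "0 0 0 234 447 0 -0.5" --pt "0 0 0 235.5 449.5 0 -0.5" --pt "0 0 0 235.5 449.5 0 -0.5" --pt "0 0 0 235.5 449.5 0 -0.5"

```text
time: 5.2
ee_pos: [0.4104, 0.2719, 0.1737]
eef_rot: [0.259, 0.966, -0.001, -0.001]
ft_force: [0.6, 0.0, -1.9]
width: 0.0363
grip_force: 19.8
```

```bash
python3 - <<'E'
from h import *
s=r.read_state(); print(s["ee_pos"],s["width"],s["grip_force"])
out=[]
for n in("scene","top"):
    c=r.camera(n); save(c,n+"2"); P=cloud(c); np.save(n+"2.npy",P)
    q=P.reshape(-1,3); e=s["ee_pos"]
    q=q[(np.hypot(*(q[:,:2]-e[:2]).T)<.045)&(q[:,2]>.12)&(q[:,2]<.172)]
    if len(q): print(n,len(q),np.percentile(q,[1,50,99],0).round(3).tolist())
    out.append(c["pixels"][...,::-1])
a,b=out
cv2.imwrite("pics/c2.png",np.hstack([cv2.resize(a[170:330,150:290],(394,450)),cv2.resize(b[130:280,120:250],(390,450))]))
E
```

```text
[0.41043183 0.2719231  0.17369609] 0.03631250152543991 19.78707153980948
scene 180 [[0.39, 0.258, 0.14], [0.396, 0.283, 0.156], [0.421, 0.294, 0.172]]
```

View pics/c2.png

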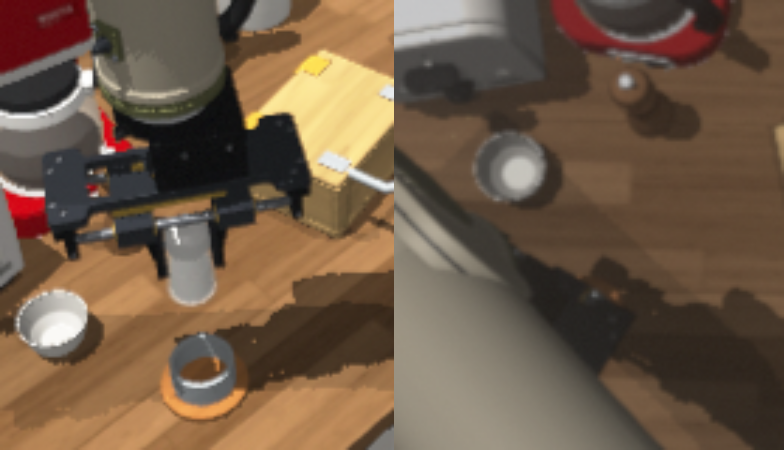

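The shaker hangs upright in the gripper in the scene crop at about (190,265), above the ring at (203,365). I'll fit its axis and the ring from the same camera.

```bash
python3 - <<'E'
from h import *
from scipy.optimize import least_squares
S=np.load("scene2.npy").reshape(-1,3); e=np.array([.411,.273])
q=S[(np.hypot(*(S[:,:2]-e).T)<.045)&(S[:,2]>.12)&(S[:,2]<.163)]
f=lambda p:np.hypot(q[:,0]-p[0]-p[2]*(q[:,2]-.14),q[:,1]-p[1]-p[3]*(q[:,2]-.14))-p[4]
s=least_squares(f,[*e,0,0,.021],loss="soft_l1",f_scale=.001); print("free",s.x,len(q),np.abs(s.fun).mean())
g=lambda p:np.hypot(q[:,0]-p[0],q[:,1]-p[1])-.021
s=least_squares(g,e,loss="soft_l1",f_scale=.001); print("r21",s.x,np.abs(s.fun).mean(),q[:,2].min())
for n in("scene0","scene2","top0"):
    P=np.load(n+".npy").reshape(-1,3); d=np.hypot(*(P[:,:2]-e).T)
    q=P[(d<.035)&(P[:,2]>.015)&(P[:,2]<.045)]
    t=q[q[:,2]>.037]
    for rr,qq,nm in((.0265,t,"rim"),):
        s=least_squares(lambda p:np.hypot(qq[:,0]-p[0],qq[:,1]-p[1])-rr,e,loss="soft_l1",f_scale=.001); print(n,nm,len(qq),s.x)
    # walls: each point to nearer of inner/outer
    s=least_squares(lambda p:(lambda h:np.minimum(abs(h-.024),abs(h-.029)))(np.hypot(q[:,0]-p[0],q[:,1]-p[1])),e,loss="soft_l1",f_scale=.001); print(n,"walls",len(q),s.x,s.fun.mean())
    w=P[(d<.05)&(d>.031)&(P[:,2]>.007)&(P[:,2]<.013)]
    rc=cv2.minEnclosingCircle(w[:,:2].astype(np.float32)); print(n,"foot",rc)
E
```

```text
free [ 0.41084627  0.27290913  0.07241599 -0.04535428  0.0200709 ] 132 0.0006876772562497313
r21 [0.41265546 0.27181203] 0.0008286347723958569 0.1394965054312064
scene0 rim 71 [0.4107675  0.27507464]
scene0 walls 319 [0.41186953 0.2744289 ] 0.0008042462040535726
scene0 foot ((0.41040897369384766, 0.2758704721927643), 0.03861631080508232)
scene2 rim 71 [0.41060732 0.27490872]
scene2 walls 324 [0.41187173 0.27433111] 0.0008808115572764584
scene2 foot ((0.40979763865470886, 0.2757488787174225), 0.03921718895435333)
top0 rim 106 [0.41203116 0.27254688]
top0 walls 195 [0.41191098 0.27325219] 0.0012480933176754975
top0 foot ((0.4113965928554535, 0.2723912298679352), 0.04026351124048233)
```

apply_moves --pt "0 0 0 1 1.7 20 -0.5" --pt "0 0 0 1 1.7 45 -0.5" --pt "0 0 0 1 1.7 70 -0.5" --pt "0 0 0 1 1.7 85 -0.5" --pt "0 0 0 1 1.7 92 -0.5" --pt "0 0 0 1 1.7 92 -0.5" --pt "0 0 0 1 1.7 96 -0.5" --pt "0 0 0 1 1.7 99 -0.5" --pt "0 0 0 1 1.7 102 -0.5" --pt "0 0 0 1 1.7 104 -0.5" --pt "0 0 0 1 1.7 104 -0.5"

```text
time: 6.22
ee_pos: [0.4112, 0.2745, 0.0705]
eef_rot: [0.259, 0.966, -0.0, 0.0]
ft_force: [0.8, -0.4, -1.0]
width: 0.0359
grip_force: 19.8
```

apply_moves --pt "0 0 0 0 0 4 -0.5" --pt "0 0 0 0 0 8 -0.5" --pt "0 0 0 0 0 12 -0.5" --pt "0 0 0 0 0 15 -0.5" --pt "0 0 0 0 0 18 -0.5" --pt "0 0 0 0 0 21 -0.5" --pt "0 0 0 0 0 23 -0.5" --pt "0 0 0 0 0 23 -0.5"

```text
time: 6.88
ee_pos: [0.4109, 0.2745, 0.0471]
eef_rot: [0.259, 0.966, -0.0, -0.0]
ft_force: [0.0, -0.4, -1.1]
width: 0.0358
grip_force: 19.8
```

Going smoothly, so it's inside the ring. Now the last 3 mm until contact.

apply_moves --pt "0 0 0 0 0 1 -0.5" --pt "0 0 0 0 0 2 -0.5" --pt "0 0 0 0 0 3 -0.5" --pt "0 0 0 0 0 3 -0.5"

```text
time: 7.22
ee_pos: [0.4113, 0.2747, 0.0449]
eef_rot: [0.259, 0.966, -0.0, 0.0]
ft_force: [-0.6, -1.5, 2.2]
width: 0.0358
grip_force: 20.0
```

apply_moves --pt "0 0 0 0 0 0 0.0" --pt "0 0 0 0 0 0 0.2" --pt "0 0 0 0 0 0 0.4" --pt "0 0 0 0 0 0 0.5" --pt "0 0 0 0 0 0 0.5" --pt "0 0 0 0 0 0 0.5" --pt "0 0 0 0 0 -10 0.5" --pt "0 0 0 0 0 -30 0.5" --pt "0 0 0 0 0 -65 0.5" --pt "0 0 0 0 0 -100 0.5" --pt "0 0 0 0 0 -130 0.5" --pt "0 0 0 0 0 -130 0.5"

```text
time: 8.22
ee_pos: [0.4129, 0.2769, 0.1806]
eef_rot: [0.259, 0.966, 0.002, 0.003]
ft_force: [1.2, 1.2, 0.7]
width: 0.0652
grip_force: 0.0
```

```bash
python3 - <<'E'
from h import *
c=r.camera("scene"); save(c,"s3"); P=cloud(c).reshape(-1,3)
q=P[(np.hypot(P[:,0]-.411,P[:,1]-.2745)<.03)&(P[:,2]>.045)&(P[:,2]<.12)]; print(len(q),np.percentile(q,[0,50,99.5],0).round(3).tolist())
cv2.imwrite("pics/c3.png",cv2.resize(c["pixels"][130:330,150:390,::-1],(720,600)))
s=r.read_state(); print(s["ee_pos"],s["joint_positions"].round(2))
go([.429,-.027,.14],13.7); go([.429,-.027,.175],13.7)
E
```

```text
262 [[0.393, 0.257, 0.046], [0.403, 0.279, 0.079], [0.425, 0.294, 0.089]]
[0.41248748 0.27579167 0.17791556] [ 0.34  0.22 -1.12  1.81  0.22  1.23  0.2 ]
go [0.429, -0.027, 0.14] [0.005 0.002 0.808] [-165.6 -254.1   37.5]
go [0.429, -0.027, 0.175] [0.005 0.002 0.808] [-165.8 -253.9    2.5]
```

View pics/c3.png

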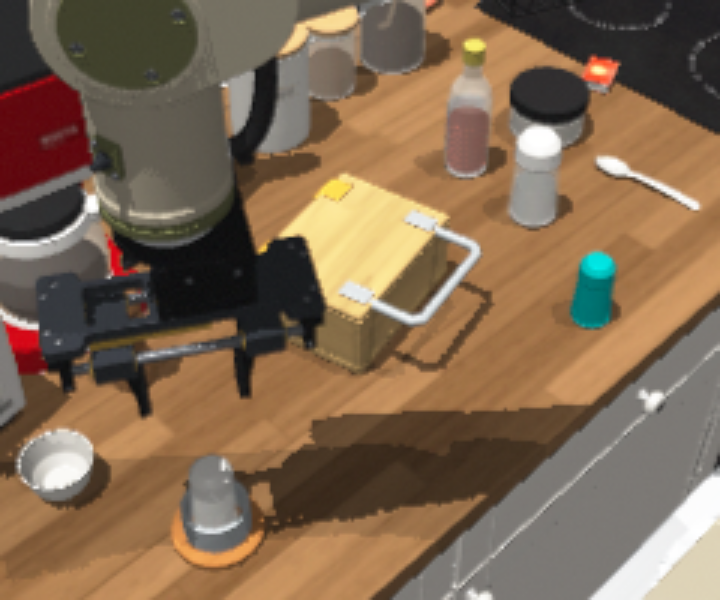

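The shaker stands upright in the ring at about (213,500), top at 89 mm, so it is seated. Now the handle.

apply_moves --pt "0 0 0.808 -10 -15 3 0" --pt "0 0 0.808 -28 -43 3 0" --pt "0 0 0.808 -48 -74 3 0" --pt "0 0 0.808 -70 -107 3 0" --pt "0 0 0.808 -92 -140 3 0" --pt "0 0 0.808 -114 -174 3 0" --pt "0 0 0.808 -134 -205 3 0" --pt "0 0 0.808 -151 -232 3 0" --pt "0 0 0.808 -162 -248 10 0" --pt "0 0 0.808 -165.5 -254 25 0" --pt "0 0 0.808 -165.5 -254 37 0" --pt "0 0 0.808 -165.5 -254 37 0" --pt "0 0 0.808 -165.5 -254 37 0"

```text
time: 9.35
ee_pos: [0.4267, -0.0277, 0.1371]
eef_rot: [0.618, 0.787, -0.0, -0.001]
ft_force: [-0.9, -0.3, -0.7]
width: 0.0437
grip_force: 0.0
```

```bash
python3 - <<'E'
from h import *
s=r.read_state(); print(s["ee_pos"],s["joint_positions"].round(2),s["width"])
go([.429,-.027,.06],13.7)
c=r.camera("scene"); save(c,"s4"); d=r.camera("top"); save(d,"t4")
cv2.imwrite("pics/c4.png",np.hstack([cv2.resize(x["pixels"][v:v+150,u:u+130,::-1],(390,450)) for x,u,v in((c,220,130),(d,230,130))]))
E
```

```text
[ 0.42669419 -0.02766471  0.13705659] [ 0.77  0.01 -0.8   2.02  0.01  1.11  0.21] 0.04367711794199309
go [0.429, -0.027, 0.06] [-0.002 -0.001  0.   ] [ 0.   2.5 77.1]
```

View pics/c4.png

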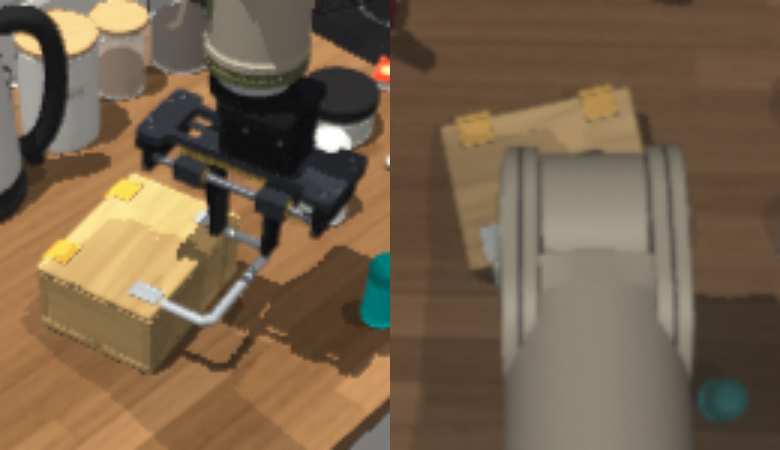

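apply_moves --pt "0 0 0 0 2 20 0" --pt "0 0 0 0 2 42 0" --pt "0 0 0 0 2 60 0" --pt "0 0 0 0 2 71 0" --pt "0 0 0 0 2 77 0" --pt "0 0 0 0 2 77 0" --pt "0 0 0 0 2 77 -0.3" --pt "0 0 0 0 2 77 -0.5" --pt "0 0 0 0 2 77 -0.7" --pt "0 0 0 0 2 77 -0.9" --pt "0 0 0 0 2 77 -1" --pt "0 0 0 0 2 77 -1" --pt "0 0 0 0 2 77 -1" --pt "0 0 0 0 2 77 -1" --force 20

```text
time: 10.62
ee_pos: [0.4263, -0.0285, 0.0596]
eef_rot: [0.618, 0.786, -0.002, -0.002]
ft_force: [-10.7, -3.2, 4.1]
width: 0.0095
grip_force: 20.0
```

```bash
python3 - <<'E'
from h import *
e=r.read_state()["ee_pos"]; ex=np.array([.9716,.2368]); print(e, "along",(np.array([.604,.0154])-e[:2])@ex)
# arc: shift from shut, tool y (=box x) and z
for a in range(5,61,5):
    t=np.radians(a); print(a, round(178*(1-np.cos(t)),1), round(-178*np.sin(t),1))
E
```

```text
[ 0.42632381 -0.0285061   0.05956602] along 0.18302714940962783
5 0.7 -15.5
10 2.7 -30.9
15 6.1 -46.1
20 10.7 -60.9
25 16.7 -75.2
30 23.8 -89.0
35 32.2 -102.1
40 41.6 -114.4
45 52.1 -125.9
50 63.6 -136.4
55 75.9 -145.8
60 89.0 -154.2
```

apply_moves --pt "0 0 0 0 -3 0 -1" --pt "0 0 0 0 -3 -5 -1" --pt "0 0 0 0 -2.3 -15.5 -1" --pt "0 0 0 0 -0.3 -30.9 -1" --pt "0 0 0 0 3.1 -46.1 -1" --pt "0 0 0 0 7.7 -60.9 -1" --pt "0 0 0 0 13.7 -75.2 -1" --pt "0 0 0 0 20.8 -89 -1" --pt "0 0 0 0 29.2 -102.1 -1" --pt "0 0 0 0 38.6 -114.4 -1" --pt "0 0 0 0 49.1 -125.9 -1" --pt "0 0 0 0 54.5 -131.3 -1" --pt "0 0 0 0 60.6 -136.4 -1" --pt "0 0 0 0 66.5 -141.3 -1" --pt "0 0 0 0 72.9 -145.8 -1" --pt "0 0 0 0 79.5 -150.2 -1" --pt "0 0 0 0 86 -154.2 -1" --pt "0 0 0 0 86 -154.2 -1" --pt "0 0 0 0 86 -154.2 -1"

```text
time: 12.2
ee_pos: [0.5126, -0.0075, 0.2169]
eef_rot: [0.618, 0.786, -0.001, 0.0]
ft_force: [-9.2, -2.7, 12.5]
width: 0.0091
grip_force: 20.0
```

```bash
python3 - <<'E'
from h import *
s=r.read_state(); e=s["ee_pos"]; print(e,s["ft_force"],s["width"],s["grip_force"])
c=r.camera("scene"); d=r.camera("top")
cv2.imwrite("pics/c5.png",np.hstack([cv2.resize(x["pixels"][v:v+200,u:u+173,::-1],(390,450)) for x,u,v in((c,180,130),(d,200,110))]))
for n,x in(("s",c),("t",d)):
    P=cloud(x); px=x["pixels"].astype(float); ex=np.array([.9716,.2368]); ey=np.array([-ex[1],ex[0]])
    rel=P[...,:2]-[.599,.0142]; X=rel@ex; Y=rel@ey; Z=P[...,2]-.079
    m=(X<0)&(X>-.075)&(abs(Y)<.085)&(Z>.012)&(Z<.13)&(px[...,0]-px[...,2]>25)
    X,Z=X[m],Z[m]; print(n,m.sum())
    if m.sum()>30:
        A=np.polyfit(Z,X,1); res=X-np.polyval(A,Z); k=abs(res)<2*np.median(abs(res))+.001; A=np.polyfit(Z[k],X[k],1)
        print("lid angle by slope",np.degrees(np.arctan2(1,-A[0])),"X at hinge height",A[1],abs(X[k]-np.polyval(A,Z[k])).mean())
E
```

```text
[ 0.51255931 -0.00750567  0.21688581] [-9.16743106 -2.66060402 12.45021109] 0.009079719495690716 20.001590251922607
s 163
lid angle by slope 60.7046855485477 X at hinge height -0.007286354685544054 0.0006443451867607291
t 154
lid angle by slope 59.21387103632497 X at hinge height 0.0048525099150602555 0.0008908261847983342
```

View pics/c5.png

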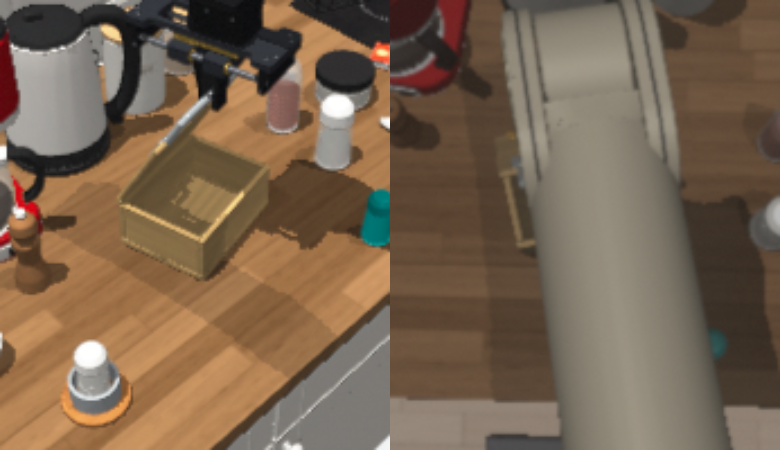

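The lid is held at about 60° (camera fits 60.7 and 59.2, arc about 60.4), and the shaker still stands in the ring at (92,370). I'll relax the radial preload by 3 mm and check again.

apply_moves --pt "0 0 0 0 -0.8 -1.3 -1" --pt "0 0 0 0 -1.5 -2.6 -1" --pt "0 0 0 0 -1.5 -2.6 -1" --pt "0 0 0 0 -1.5 -2.6 -1" --pt "0 0 0 0 -1.5 -2.6 -1" --pt "0 0 0 0 -1.5 -2.6 -1" --force 25

```text
time: 12.8
ee_pos: [0.5114, -0.0077, 0.2166]
eef_rot: [0.618, 0.786, 0.0, -0.0]
ft_force: [7.3, -0.5, -14.8]
width: 0.0086
grip_force: 25.0
```

```bash
python3 - <<'E'
from h import *
s=r.read_state(); e=s["ee_pos"]; print(e,s["ft_force"],s["width"],s["grip_force"],abs(s["joint_vel"]).max())
ex=np.array([.9716,.2368]); ey=np.array([-ex[1],ex[0]])
dx=(e[:2]-[.4263,-.0285])@ex*1000; dz=(e[2]-.0596)*1000; print(dx,dz,"tangential excess deg",np.degrees(((dx-89)*.866+(dz-154.2)*.5)/178))
for n in("scene","top"):
    x=r.camera(n); P=cloud(x); px=x["pixels"].astype(float)
    # lid plane from yellow-ish points, 3D plane fit
    rel=P[...,:2]-[.599,.0142]; X=rel@ex; Y=rel@ey; Z=P[...,2]-.079
    for z0,z1 in((.012,.12),(.02,.105)):
        m=(X<.01)&(X>-.07)&(abs(Y)<.083)&(Z>z0)&(Z<z1)&(px[...,0]-px[...,2]>25)
        q=np.c_[X[m],Y[m],Z[m]]
        for _ in range(4):
            c=q.mean(0); nv=np.linalg.svd(q-c)[2][2]; dd=abs((q-c)@nv); q=q[dd<max(.002,2.5*np.median(dd))]
        nv*=np.sign(nv[0]); print(n,len(q),"lid deg",np.degrees(np.arctan2(abs(nv[0]),abs(nv[2]))),nv.round(3),dd.mean())
E
```

```text
[ 0.51138728 -0.00770393  0.2166008 ] [  7.3299407   -0.51235967 -14.76866711] 0.008615426267538223 24.99755859375 0.0025002750018227873
87.59531362718225 157.00080153222524 tangential excess deg 0.059208546725904546
scene 109 lid deg 59.962809941493454 [ 0.866 -0.003  0.501] 0.00029200384658226896
scene 96 lid deg 59.583565904313105 [ 0.862 -0.001  0.506] 0.00011701981271447406
top 125 lid deg 59.022968131478656 [0.857 0.009 0.515] 0.000530946081761602
top 101 lid deg 59.452899629179974 [0.861 0.006 0.508] 0.00047139866346502564
```

apply_moves --pt "0 0 0 0 1.2 1.0 -1" --pt "0 0 0 0 1.2 1.0 -1" --pt "0 0 0 0 1.2 1.0 -1" --pt "0 0 0 0 1.2 1.0 -1"

```text
time: 13.23
ee_pos: [0.5125, -0.0075, 0.2169]
eef_rot: [0.618, 0.786, -0.0, 0.0]
ft_force: [-3.4, -3.4, 4.5]
width: 0.009
grip_force: 25.0
```

```bash
python3 - <<'E'
from h import *
s=r.read_state(); print(s["ee_pos"],s["ft_force"],s["grip_force"],s["time"])
ex=np.array([.9716,.2368]); ey=np.array([-ex[1],ex[0]])
for n in("scene","top"):
    x=r.camera(n); save(x,n+"9"); P=cloud(x); px=x["pixels"].astype(float)
    rel=P[...,:2]-[.599,.0142]; X=rel@ex; Y=rel@ey; Z=P[...,2]-.079
    m=(X<.01)&(X>-.07)&(abs(Y)<.083)&(Z>.015)&(Z<.11)&(px[...,0]-px[...,2]>25)
    q=np.c_[X[m],Y[m],Z[m]]
    for _ in range(4):
        c=q.mean(0); nv=np.linalg.svd(q-c)[2][2]; dd=abs((q-c)@nv); q=q[dd<max(.002,2.5*np.median(dd))]
    print(n,len(q),"lid deg",np.degrees(np.arctan2(abs(nv[0]),abs(nv[2]))))
E
```

```text
[ 0.51249052 -0.00752691  0.21694276] [-3.44992541 -3.36930252  4.45075581] 25.00089794397354 13.2333
scene 127 lid deg 60.32413424064602
top 110 lid deg 59.483025280564796
```

The lid is at 60° within measurement error, forces are low, and the grip is firm. Handing in.

```bash
python3 -c "
from bench import r
print(r.close_job())"
```

```text
the job is handed in; nothing more can be done
None
```

The shaker is standing upright on the floor of its ring and released, and the arm is still holding the salt box lid at about 60° (camera fits 59.5° and 60.3°); I handed the job in at about 13 s.

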